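# Fold down the accessory flap and close the instrument case

## Robot

A 6-joint arm with a two-finger parallel gripper is mounted at the origin on a cart in front of the work surface, level with it; the furniture and walls round the work are solid. World frame = base frame: x ahead of the robot, y to its left, z up, the work surface at z = 0. Lengths are in mm, angles in degrees, forces in N, time in s.
With the tool pointing down it reaches from about 325 to 775 mm from the base axis. Payload 5.5 kg.
Tool frame: the origin (TCP) lies at the very end of the fingers, on their centre line; the grasp point (between the pads) lies 19 mm behind it; z points along the fingers, y is the line along which they close (so a half turn about z gives the same grasp; the last joint's range is limited). The gripper opens to 88 mm and grips with 3 to 60 N. Pads are 20 mm wide; open, the fingers measure 115 mm over their backs; the gripper's body (75 mm by 178 mm) begins 61 mm behind the grasp point.
Start: joints at [-73.379, 5.22, 70.514, -0, 104.267, -3.249], TCP at [203.934, -564.293, 191.631] pointing down, gripper open.
Joint ranges: [-164.24, 164.24], [-49.07, 125.15], [9.68, 141.18], [-86.29, 266.29], [3.28, 154.24], [-151.56, 151.56]. Speed limits (degrees/s): [147.25, 147.25, 172.46, 180, 180, 180].

## Interface

Orientations are given as a 3x3 rotation matrix whose columns are the frame's x, y, z axes.
In Python, from bench import read_state, viewer, ticket gives the robot as it stands. The module is installed in compiled form; this text tells all that it offers.
- The arm moves only by the tool jog_arm, never from a script. Its argument "rows" is a list of rows, each an object with "dp": the shift along the world's x, y, z in units of 0.04 m (1.0 is 0.04 m), a list of three; "dr": the turn, a rotation vector about the world's x, y, z in units of 0.12 rad (1.0 is 0.12 rad), a list of three. In form: [{"dp": [tx, ty, tz], "dr": [rx, ry, rz]}, ...]. A call has 1 to 8 rows; each row shifts and turns the commanded pose from where the row before left it; what a row does not reach is not made up. A row lasts 1/10 s, in which the tool goes at most 50 mm and 8.59 degrees, less where a joint would pass 70% of its speed; a pose out of reach is approached as far as the arm can. A call with a number of a shift or a turn outside -1 to 1 is refused whole. A call with a gripper value outside its range is refused whole. "jaw" is the opening, from 0 (shut) to 1 (fully open), set as the call begins (left out, the last holds). The fingers move at their own pace and stop on an object; the grip force is fixed at half the most. Time passes only in rows, so rows that do not move let the fingers close. It gives the time, the measured TCP pose, the force, the opening and the grip force at its end, in the units of the state.
- read_state(): the state, without advancing time (a new reading comes with each control period).
- viewer.camera(name): name is "side" or "top" or "wrist"; returns a dict with "image" (400x640x3 uint8, blue, green, red), "camera_matrix" (3x3 intrinsics, pixels), "extrinsics" (4x4, takes a point from camera to world coordinates); the wrist camera has in their place "hand_eye" (4x4, takes a point from camera to tool coordinates, whose origin is the TCP and whose axes are the flange's). Camera axes: x right, y down, z forward; pixel columns grow to the right and rows downward; lengths in mm; the calibration is good to about 2 mm. A picture is of the moment at which its call begins: read the wrist's pose just before it. There is no depth.
- ticket.job_done(): hands the job in; it is judged then, once.
The state is a dict: "time": time; "joint_positions": joint angles; "joint_vel": joint speeds; "joint_efforts": joint torques, N m; "tcp_pos": TCP position; "tool_rot": TCP orientation; "contact_force": force on the tool from outside, world axes, zero at the start; "moment": the same for the moment, N m; "grip_width": finger opening in mm; "gripper_force": force on a finger pad.
Only numpy, scipy, OpenCV 4.12 (cv2) and the standard library are available. Lean on these libraries where they do the work, as an engineer would, in place of code of your own. Each camera call takes 0.05 s, during which the arm holds its last target. There are 200 camera calls.

## Task

Pack up the open instrument case on the bench: push the upright metal flap down until it lies flat over the left-hand compartment, and only then swing the lid fully shut over it. Just push with the fingers, and leave the things in the case and round it standing where they are.

Things in the scene. Friction and masses are not known exactly. Their poses are not given: they have to be found in the camera images.
- case: grey plastic carrying case, fixed to the bench, 190 (x) x 260 (y) x 100 mm (z) without its lid, walls 6 mm. Origin: centre of its underside, on the bench. Its -x side is the front (with handle and latches, which stick out 18 mm), +x the rear where the lid is hinged, +y the left where the flap is hinged, z up. An upright divider at y = 0 parts it into a left and a right compartment. It stands turned by up to 0.6 rad
- lid (a joint): angle of the lid in rad: 0 = fully shut, about 1.57 = standing upright, stop at 1.7. The lid is a grey plastic shell 190 x 260 mm, 22 mm deep, hinged along the rear rim of the case. It stays where it is left (stiff hinge, about 0.4 N m: some 3 N at 140 mm from the hinge), and weighs 0.3 kg; it is pushed forwards and down on its outer face
- lid_hinge (a point): middle of the lid's hinge line: 95 mm to the rear of the case's centre, 100 mm above the bench; the line runs along the case's y
- lid_edge (a point): middle of the lid's free edge on its outer face, 190 mm from the hinge line; the outer face lies 22 mm outside the plane through the hinge line (at the rear when the lid is upright, on top when it is shut)
- flap (a joint): angle of the flap in rad: 0 = folded flat over the left compartment, 1.57 = upright, stop at 1.75. The flap is an aluminium plate 4 mm thick, 168 mm (along the case's x) x 115 mm (hinge to free edge), hinged inside the left wall. It stays where it is left (friction 0.07 N m: about 1 N at 80 mm) and is pushed from the left, to the right and down
- flap_hinge (a point): middle of the flap's hinge line: 119 mm left of the case's centre, 86 mm above the bench; the line runs along the case's x. The line lies in the mid-plane of the plate
- flap_edge (a point): middle of the flap's free edge, mid-thickness, 115 mm from its hinge line
- battery_block: dark battery block 39 x 68 x 60 mm standing loose in the left compartment (on its floor, 8 mm above the bench). Origin: centre of its underside. To be left alone
- cap: black round lens cap, 56 mm across, 13 mm high, loose in the left compartment. Origin: centre of its underside. To be left alone
- prism: round survey prism in a holder, 30 x 72 x 72 mm, standing loose in the right compartment. Origin: centre of its underside. To be left alone
- ocular: black eyepiece, 34 mm across, 42 mm high, standing loose in the right compartment. Origin: centre of its underside. To be left alone
- driver: screwdriver 22 x 164 x 19 mm lying loose on the bench in front of the case, along the case's y. Origin: centre of its underside. To be left alone
- tape: roll of tape, 62 mm across, 19 mm high, loose on the bench 23 mm or more left of the case. Origin: centre of its underside. To be left alone
- pot: round pot with a lid, 66 mm across, 64 mm high, loose on the bench right of the case. Origin: centre of its underside. To be left alone
- charger: black charger 101 x 62 x 54 mm, loose on the bench to the right. Origin: centre of its underside. To be left alone

How it is judged (in metres and radians):
On the way, in this order (a step that is already met when the one before it is completed fails the run):
1. the flap is folded down flat while the lid still stands open (value of joint flap below 0.08 rad and value of joint lid above 1.1 rad), for 0.2 s.
2. the lid is swung shut (value of joint lid below 0.04 rad), for 0.2 s.
At the end, for the whole second after the job is handed in: The lid is shut (under 0.04 rad, 8 mm at its free edge), the flap lies flat under it (under 0.08 rad, 9 mm at its edge), the things in the case are within 40 mm and those round it within 30 mm of where they stood (value of joint lid below 0.04 rad and value of joint flap below 0.08 rad and distance of each of battery_block, cap, prism, ocular from where it was at the start of the episode below 0.04 m and distance of each of driver, tape, pot, charger from where it was at the start of the episode below 0.03 m); the robot touches nothing.
It fails at once if the lid is swung down over a flap that still stands up (value of joint lid below 0.9 rad and value of joint flap above 0.3 rad).
It fails at once if a thing in the case is lifted out or shifted by more than 40 mm (distance of any of battery_block, cap, prism, ocular from where it was at the start of the episode above 0.04 m).
It fails at once if a thing on the bench is lifted or shifted by more than 30 mm (distance of any of driver, tape, pot, charger from where it was at the start of the episode above 0.03 m).
It also fails if it takes over 54 s, if anything falls off the work surface, if the arm or the gripper's body presses on something with over 40 N, if the wrist force passes 120 N, or if a joint passes its speed limit or range.

## Working session

There is one attempt and no reset: what is moved stays moved. The work goes in short steps, Python scripts to look and compute and a tool call to move; the robot and the scene stay as the last step left them, time stands still between calls to the robot, and variables do not carry over. Pictures are saved under pics/ and viewed, at most 10 in all, crops included, and the job is handed in when it is done.

Besides the shell and the picture viewer there is one more tool, called after "Emit:" by a JSON object that holds its "fn" and its "kwargs", one argument or row to a line. jog_arm: Moves the arm, as the interface text tells. Shifts and turns lie within -1 to 1; 1 stands for 0.04 m of shift or 0.12 rad of turn. Its arguments: {"type":"object","properties":{"rows":{"type":"array","items":{"type":"object","properties":{"dp":{"type":"array","items":{"type":"number"}},"dr":{"type":"array","items":{"type":"number"}}}}},"jaw":{"type":"number"}},"required":["rows"]}

```bash
mkdir -p pics; cat > h.py <<'E'
import numpy as np, cv2
from bench import read_state, viewer, ticket
def ray(c,uv):
    K=np.array(c["camera_matrix"]);E=np.array(c["extrinsics"])
    d=E[:3,:3]@np.linalg.inv(K)@np.array([uv[0],uv[1],1.]);return E[:3,3],d/np.linalg.norm(d)
def onz(c,uv,z):
    o,d=ray(c,uv);return o+d*(z-o[2])/d[2]
def cross(c1,p1,c2,p2):
    o1,d1=ray(c1,p1);o2,d2=ray(c2,p2)
    A=np.c_[d1,-d2];t=np.linalg.lstsq(A,o2-o1,rcond=None)[0]
    a=o1+d1*t[0];b=o2+d2*t[1];return (a+b)/2,np.linalg.norm(a-b)
def proj(c,P):
    K=np.array(c["camera_matrix"]);E=np.linalg.inv(np.array(c["extrinsics"]))
    q=K@(E[:3,:3]@np.array(P,float)+E[:3,3]);return q[:2]/q[2]
E
python3 - <<'E'
from h import *
import pickle
D={}
for n in("side","top"):
    c=viewer.camera(n);D[n]=c;cv2.imwrite(f"pics/{n}0.png",c["image"]);print(n,np.array(c["extrinsics"])[:3].round(2).tolist())
pickle.dump(D,open("cams.pkl","wb"))
E
```

```text
side [[-1.0, 0.02, -0.01, 557.86], [0.03, 0.86, -0.52, 582.98], [0.0, -0.52, -0.86, 1105.27]]
top [[0.0, -0.99, 0.13, 334.1], [-1.0, 0.0, 0.02, -31.84], [-0.02, -0.13, -0.99, 1616.86]]
```

View pics/side0.png

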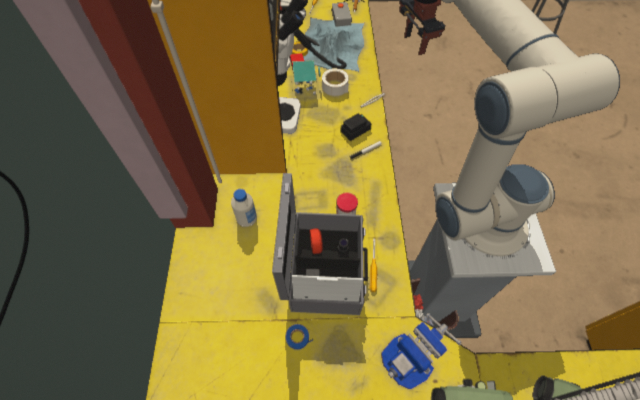

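View pics/top0.png

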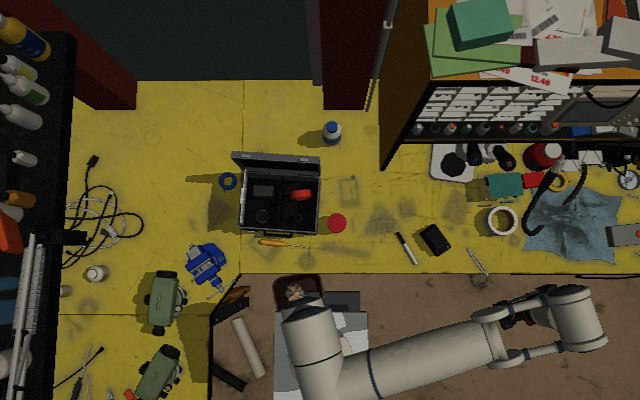

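The side view shows the case at about (275–368, 175–312) and the flap at (292–365, 275–302). In the top view the case is at (238–320, 152–237), with the tape at (228,181) and the pot at (337,223). I'll enlarge both for corner picking.

```bash
python3 - <<'E'
from h import *
import pickle
D=pickle.load(open("cams.pkl","rb"))
s=D["side"]["image"][165:325,265:385];t=D["top"]["image"][145:250,210:350]
a=cv2.resize(s,None,fx=3.7,fy=3.7,interpolation=cv2.INTER_CUBIC);b=cv2.resize(t,None,fx=5.6,fy=5.6,interpolation=cv2.INTER_CUBIC)
f=lambda i:np.clip(i.astype(float)*1.6,0,255).astype(np.uint8)
cv2.imwrite("pics/s1.png",f(a));cv2.imwrite("pics/t1.png",f(b));print(a.shape,b.shape,np.array(D["top"]["camera_matrix"])[0,0],np.array(D["side"]["camera_matrix"])[0,0])
E
```

```text
(592, 444, 3) (588, 784, 3) 464.1837888962722 405.79014910191347
```

View pics/s1.png

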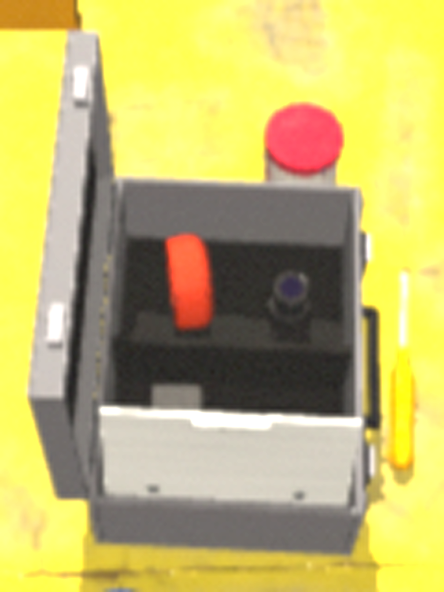

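View pics/t1.png

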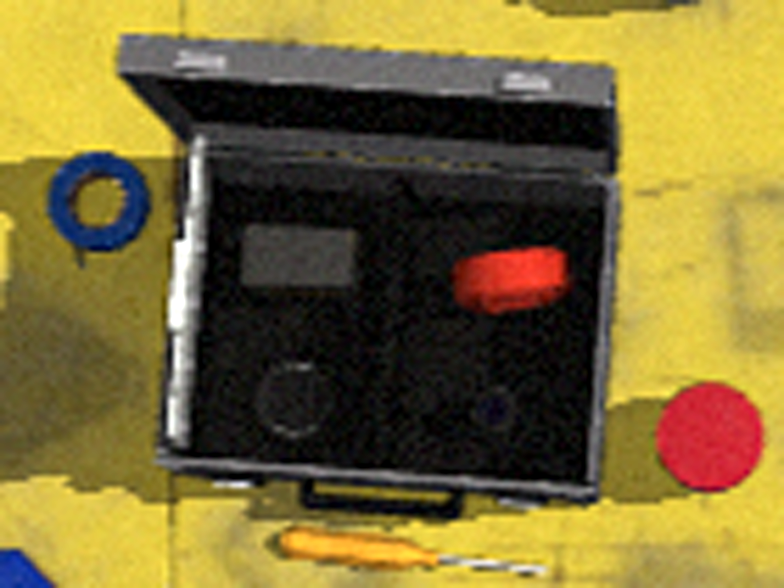

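The crops show the rim corners, the lid's free edge and the flap's edge. In the top crop the rim's front-left is at (158,462), front-right (600,497) and rear-right (617,180). The side crop shows the same corners at about (365,505), (360,188) and (116,182). The flap edge runs from (102,408) to (362,418) in the side crop.

```bash
python3 - <<'E'
from h import *
import pickle
D=pickle.load(open("cams.pkl","rb"));S,T=D["side"],D["top"]
t=lambda u,v:(210+u/5.6,145+v/5.6); s=lambda u,v:(265+u/3.7,165+v/3.7)
P={}
for n,a,b in[("FL",(158,462),(365,507)),("FR",(600,497),(360,188)),("RR",(617,178),(116,182)),
 ("lidR",(613,68),(88,35)),("lidL",(120,36),(40,397)),("flapR",(200,140),(102,408)),("flapF",(178,445),(362,418))]:
    p,e=cross(T,t(*a),S,s(*b));P[n]=p;print(n,p.round(0),"miss",e.round(1))
FL,FR,RR=[onz(T,t(*q),100)[:2] for q in((158,462),(600,497),(617,178))]
print(FL.round(),FR.round(),RR.round(),np.linalg.norm(FL-FR),np.linalg.norm(RR-FR))
v=FL-FR;th=np.arctan2(-v[0],v[1]);w=RR-FR;print("yaw",th,np.arctan2(w[1],w[0]))
c=(FL+RR)/2;R=np.array([[np.cos(th),-np.sin(th)],[np.sin(th),np.cos(th)]])
print("centre",c.round(1))
for n in P: print(n,(R.T@(P[n][:2]-c)).round(0),P[n][2].round(0))
for n,q,z in[("tape",(98,202),19),("pot",(709,437),64)]:
    p=onz(T,t(*q),z)[:2];print(n,p.round(),(R.T@(p-c)).round())
E
```

```text
FL [430. 267. 100.] miss 0.6
FR [410.   9.  84.] miss 0.6
RR [601.  -1.  85.] miss 0.5
lidR [617.  -2. 286.] miss 13.6
lidL [639. 256. 287.] miss 6.1
flapR [604. 229. 196.] miss 1.0
flapF [436. 238. 189.] miss 4.3
[431. 267.] [410.   8.] [598.  -2.] 259.8629633083353 188.72810600727948
yaw -0.0794077416724901 -0.05214025393337671
centre [514.5 132.9]
FL [-95. 127.] 100.0
FR [ -94. -132.] 84.0
RR [  97. -127.] 85.0
lidR [ 113. -126.] 286.0
lidL [114. 133.] 287.0
flapR [ 82. 103.] 196.0
flapF [-86.  99.] 189.0
tape [598. 325.] [ 68. 198.]
pot [448. -56.] [ -52. -194.]
```

```bash
python3 - <<'E'
from h import *
import pickle
D=pickle.load(open("cams.pkl","rb"))
s=read_state();print(np.array(s["tool_rot"]).round(3).tolist(),s["time"],s["grip_width"])
print("cabinet corner",onz(D["side"],(283,172),0).round(),"bottle",onz(D["top"],(332,133),100).round())
c=np.array([514.5,132.9]);th=-.07;R=np.array([[np.cos(th),-np.sin(th)],[np.sin(th),np.cos(th)]])
for a in(85,75,60,45,30,15,0):
    a=np.radians(a);r=85;y=119-r*np.cos(a)+2*np.sin(a)+13.5;z=86+r*np.sin(a)+2*np.cos(a)
    print("flap",(R@[-10,y]+c).round(),z.round())
for a in(90,75,60,45,30,15,0):
    a=np.radians(a);r=150;x=95-r*np.cos(a)+22*np.sin(a)+10;z=100+r*np.sin(a)+22*np.cos(a)
    print("lid",(R@[x,0]+c).round(),z.round())
E
```

```text
[[0.94, 0.34, -0.001], [0.34, -0.94, 0.002], [0.0, -0.002, -1.0]] 0.1 87.73481773540155
cabinet corner [ 649. -213.    0.] bottle [747. -41. 100.]
flap [513. 260.] 171.0
flap [512. 246.] 169.0
flap [511. 225.] 161.0
flap [510. 207.] 148.0
flap [509. 193.] 130.0
flap [508. 184.] 110.0
flap [508. 181.] 88.0
lid [641. 124.] 250.0
lid [602. 127.] 251.0
lid [563. 129.] 241.0
lid [529. 132.] 222.0
lid [501. 134.] 194.0
lid [480. 135.] 160.0
lid [470. 136.] 122.0
```

Emit:
{"fn": "jog_arm", "kwargs": {
  "rows": [
    {"dp":[0.7,0.7,1],"dr":[0,0,0]},
    {"dp":[0.7,0.7,1],"dr":[0,0,0]},
    {"dp":[0.7,0.7,1],"dr":[0,0,0]},
    {"dp":[0.7,0.8,0.8],"dr":[0,0,0]}
  ],
  "jaw": 0
}}

```text
time: 0.5
tcp_pos: [305.4, -458.8, 329.6]
tool_rot: [[0.941, 0.339, 0.0], [0.339, -0.941, -0.0], [0.0, 0.0, -1.0]]
contact_force: [0.9, -1.5, 0.4]
grip_width: 59.4
gripper_force: 0.0
```

Emit:
{"fn": "jog_arm", "kwargs": {
  "rows": [
    {"dp":[0.4,1,0.1],"dr":[0,0,-0.2]},
    {"dp":[0.4,1,0.1],"dr":[0,0,-0.2]},
    {"dp":[0.4,1,0.1],"dr":[0,0,-0.2]},
    {"dp":[0.3,1,0],"dr":[0,0,-0.2]},
    {"dp":[0.3,1,0],"dr":[0,0,-0.2]},
    {"dp":[0.3,1,0],"dr":[0,0,-0.2]},
    {"dp":[0.3,1,0],"dr":[0,0,-0.2]},
    {"dp":[0.3,1,0],"dr":[0,0,-0.2]}
  ]
}}

```text
time: 1.3
tcp_pos: [412.9, -137.9, 340.0]
tool_rot: [[0.988, 0.153, -0.0], [0.153, -0.988, 0.0], [-0.0, -0.0, -1.0]]
contact_force: [0.6, 0.2, -0.0]
grip_width: 0.4
gripper_force: 0.0
```

Emit:
{"fn": "jog_arm", "kwargs": {
  "rows": [
    {"dp":[0.3,1,0],"dr":[0,0,-0.2]},
    {"dp":[0.3,1,0],"dr":[0,0,-0.2]},
    {"dp":[0.3,1,0],"dr":[0,0,-0.2]},
    {"dp":[0.3,1,0],"dr":[0,0,-0.2]},
    {"dp":[0.3,1,0],"dr":[0,0,-0.2]},
    {"dp":[0.2,1,0],"dr":[0,0,-0.2]},
    {"dp":[0.1,1,0],"dr":[0,0,-0.2]},
    {"dp":[0,1,0],"dr":[0,0,-0.2]}
  ]
}}

```text
time: 2.1
tcp_pos: [484.9, 182.1, 339.4]
tool_rot: [[0.999, -0.038, -0.001], [-0.038, -0.999, -0.001], [-0.001, 0.001, -1.0]]
contact_force: [1.7, 0.1, 0.0]
grip_width: 0.7
gripper_force: 0.0
```

Emit:
{"fn": "jog_arm", "kwargs": {
  "rows": [
    {"dp":[0.3,1,0],"dr":[0,0,-0.2]},
    {"dp":[0.2,1,0],"dr":[0,0,-0.1]},
    {"dp":[0.1,0.95,0],"dr":[0,0,0]},
    {"dp":[0,0,-1],"dr":[0,0,0]},
    {"dp":[0,0,-1],"dr":[0,0,0]},
    {"dp":[0,0,-1],"dr":[0,0,0]},
    {"dp":[0,0,-1],"dr":[0,0,0]},
    {"dp":[0,0,-0.2],"dr":[0,0,0]}
  ]
}}

```text
time: 2.9
tcp_pos: [506.4, 297.2, 165.4]
tool_rot: [[0.997, -0.073, -0.01], [-0.073, -0.997, -0.005], [-0.009, 0.006, -1.0]]
contact_force: [-0.1, 0.5, -1.4]
grip_width: 0.5
gripper_force: 0.0
```

Emit:
{"fn": "jog_arm", "kwargs": {
  "rows": [
    {"dp":[0,-0.5,0],"dr":[0,0,0]},
    {"dp":[0,-0.5,0],"dr":[0,0,0]},
    {"dp":[0,-0.4,0],"dr":[0,0,0]},
    {"dp":[0,-0.4,-0.1],"dr":[0,0,0]},
    {"dp":[0,-0.3,-0.1],"dr":[0,0,0]}
  ]
}}

```text
time: 3.4
tcp_pos: [509.3, 213.3, 165.0]
tool_rot: [[0.997, -0.074, 0.001], [-0.074, -0.997, 0.0], [0.001, -0.001, -1.0]]
contact_force: [-0.3, -0.1, 0.1]
grip_width: 0.5
gripper_force: 0.0
```

```bash
python3 - <<'E'
from h import *
c=viewer.camera("side");s=c["image"][165:325,265:385]
cv2.imwrite("pics/s2.png",np.clip(cv2.resize(s,None,fx=3.7,fy=3.7,interpolation=cv2.INTER_CUBIC)*1.6,0,255).astype(np.uint8))
E
```

```text
(no output)
```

View pics/s2.png

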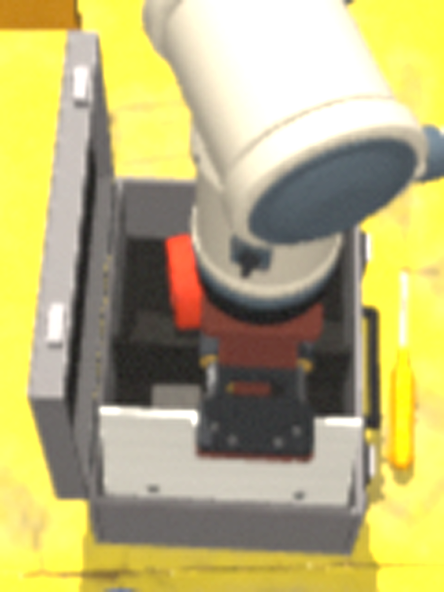

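The flap's edge still appears at (102,408)–(362,418) and the gripper body covers (200–312, 370–460). The fingers can't be seen here, so I'll check the top view and pixel projections.

```bash
python3 - <<'E'
from h import *
import pickle
D=pickle.load(open("cams.pkl","rb"))
c=viewer.camera("top");w=viewer.camera("wrist");st=read_state();print(st["tcp_pos"],np.array(w["hand_eye"]).round(2).tolist())
a=cv2.resize(c["image"][145:250,210:350],(560,420),interpolation=cv2.INTER_CUBIC)
b=cv2.resize(w["image"],(640,400))
o=np.zeros((600,640+0,3),np.uint8)
side=viewer.camera("side");df=np.abs(side["image"].astype(int)-D["side"]["image"]).max(2)>40
ys,xs=np.nonzero(df[270:312,285:370]);print("side diff px in flap region",xs.min()+285,xs.max()+285,ys.min()+270,ys.max()+270)
print("side proj tcp",proj(side,st["tcp_pos"]))
o=np.vstack([cv2.resize(a,(400,300)),cv2.resize(w["image"],(400,250))]);cv2.imwrite("pics/m.png",np.clip(o*1.5,0,255).astype(np.uint8))
E
```

```text
[508.81850931 213.77570137 164.04369111] [[-0.0, -0.96, -0.29, 78.8], [1.0, -0.0, -0.0, -0.41], [-0.0, -0.29, 0.96, -194.14], [0.0, 0.0, 0.0, 1.0]]
side diff px in flap region 318 352 270 290
side proj tcp [332.37338259 273.28228841]
```

View pics/m.png

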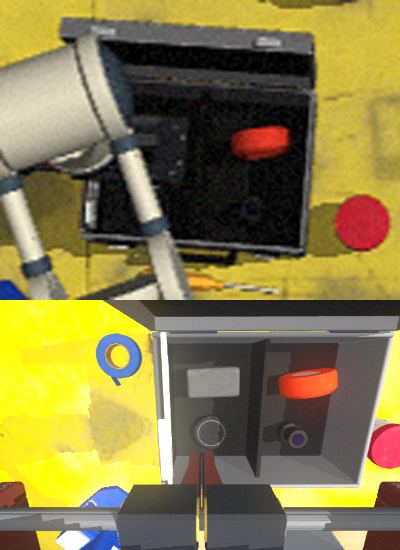

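The wrist view shows the fingers on the inner side of a flap that is still upright (flap strip at x 153–172, fingertips at (205,455)). I'll triangulate the flap edge from the wrist and side views.

```bash
python3 - <<'E'
from h import *
import pickle
S=pickle.load(open("cams.pkl","rb"))["side"]
w=viewer.camera("wrist");s=read_state()
T=np.eye(4);T[:3,:3]=s["tool_rot"];T[:3,3]=s["tcp_pos"];w["extrinsics"]=T@np.array(w["hand_eye"])
print("cam",w["extrinsics"][:3].round(2).tolist(),"tcp px",proj(w,s["tcp_pos"]).round())
q=lambda u,v:(u*1.6,(v-300)*1.6); ss=lambda u,v:(265+u/3.7,165+v/3.7)
for n,a,b in[("rear",(157,333),(102,408)),("front",(162,486),(362,418))]:
    p,e=cross(w,q(*a),S,ss(*b));print(n,p.round(),e)
print("tape",onz(w,q(119,354),19).round())
c=np.array([514.5,132.9]);th=-.07;R=np.array([[np.cos(th),-np.sin(th)],[np.sin(th),np.cos(th)]])
for y,z in((130,100),(119,86),(101,200)):
  for x in(-84,84): print("case",x,y,z,"->crop",(proj(w,[*(R@[x,y]+c),z])/1.6+[0,300]).round())
cv2.imwrite("pics/w.png",np.clip(w["image"]*1.4,0,255).astype(np.uint8))
E
```

```text
cam [[-0.07, -0.95, -0.29, 587.48], [-1.0, 0.07, 0.02, 209.26], [-0.0, 0.29, -0.96, 358.42]] tcp px [323. 237.]
rear [604. 235. 212.] 0.6208618029831966
front [453. 245. 169.] 44.23236074748526
tape [604. 327.  19.]
case -84 130 100 ->crop [164. 481.]
case 84 130 100 ->crop [156. 344.]
case -84 119 86 ->crop [174. 476.]
case 84 119 86 ->crop [168. 344.]
case -84 101 200 ->crop [179. 541.]
case 84 101 200 ->crop [171. 333.]
```

View pics/w.png

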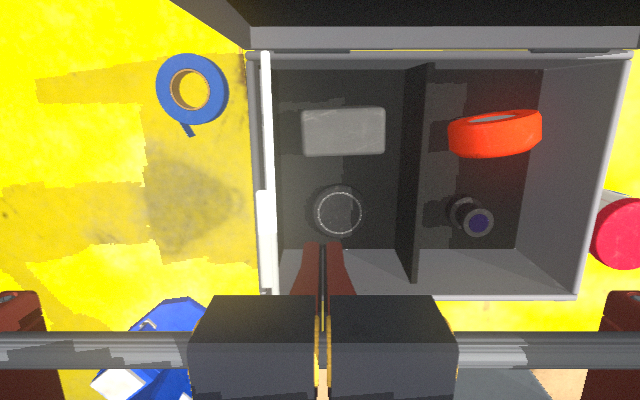

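The wrist view confirms that the flap (x≈258–280) stands untouched to the left of the fingertips at (323,240). I'll lift out, go back to the left and approach slowly while watching the force.

Emit:
{"fn": "jog_arm", "kwargs": {
  "rows": [
    {"dp":[0,0,1],"dr":[0,0,0]},
    {"dp":[0,0,1],"dr":[0,0,0]},
    {"dp":[0,0.5,0.3],"dr":[0,0,0]},
    {"dp":[0,1,0],"dr":[0,0,0]},
    {"dp":[0,0.4,0],"dr":[0,0,0]},
    {"dp":[0,0.1,-1],"dr":[0,0,0]},
    {"dp":[0,0,-1],"dr":[0,0,0]},
    {"dp":[0,0,0],"dr":[0,0,0]}
  ]
}}

```text
time: 4.45
tcp_pos: [505.4, 293.4, 167.8]
tool_rot: [[0.997, -0.072, -0.013], [-0.072, -0.997, -0.007], [-0.012, 0.007, -1.0]]
contact_force: [-0.0, 0.9, -1.2]
grip_width: 0.6
gripper_force: 0.0
```

Emit:
{"fn": "jog_arm", "kwargs": {
  "rows": [
    {"dp":[0,-0.2,0],"dr":[0,0,0]},
    {"dp":[0,-0.2,0],"dr":[0,0,0]},
    {"dp":[0,0,0],"dr":[0,0,0]}
  ]
}}

```text
time: 4.75
tcp_pos: [510.3, 277.6, 180.0]
tool_rot: [[0.997, -0.075, 0.005], [-0.075, -0.997, 0.002], [0.005, -0.002, -1.0]]
contact_force: [0.6, 0.0, -0.4]
grip_width: 0.8
gripper_force: 0.0
```

```bash
python3 - <<'E'
from h import *
s=read_state();w=viewer.camera("wrist")
cv2.imwrite("pics/w2.png",np.clip(w["image"]*1.4,0,255).astype(np.uint8));print(s["tcp_pos"],s["contact_force"])
E
```

```text
[510.27839344 277.59541001 179.95433324] [ 0.59696178  0.03654723 -0.40599343]
```

View pics/w2.png

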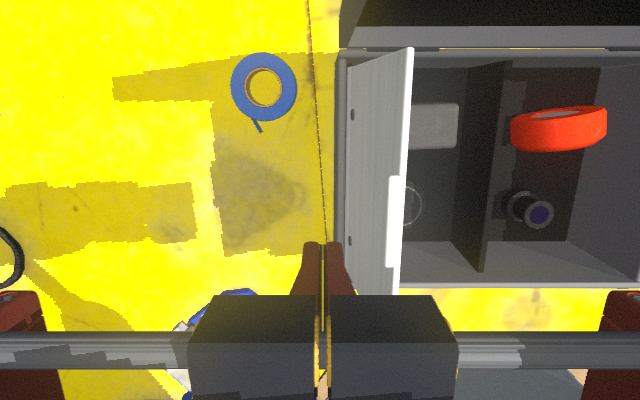

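The fingertips are at (323,240), left of the flap, whose hinge is at x≈345 and edge at x≈410. I'll approach slowly from here.

Emit:
{"fn": "jog_arm", "kwargs": {
  "rows": [
    {"dp":[0,-0.2,-0.25],"dr":[0,0,0]},
    {"dp":[0,-0.2,0],"dr":[0,0,0]},
    {"dp":[0,-0.2,0],"dr":[0,0,0]},
    {"dp":[0,0,0],"dr":[0,0,0]}
  ]
}}

```text
time: 5.2
tcp_pos: [509.0, 253.2, 166.4]
tool_rot: [[0.997, -0.074, 0.0], [-0.074, -0.997, -0.0], [0.0, 0.0, -1.0]]
contact_force: [0.5, -0.1, -0.3]
grip_width: 0.2
gripper_force: 0.0
```

Emit:
{"fn": "jog_arm", "kwargs": {
  "rows": [
    {"dp":[0,-0.2,0],"dr":[0,0,0]},
    {"dp":[0,-0.2,0],"dr":[0,0,0]},
    {"dp":[0,0,0],"dr":[0,0,0]}
  ]
}}

```text
time: 5.5
tcp_pos: [509.0, 237.4, 166.6]
tool_rot: [[0.997, -0.074, 0.0], [-0.074, -0.997, -0.0], [0.0, 0.0, -1.0]]
contact_force: [0.5, -0.1, -0.7]
grip_width: 0.4
gripper_force: 0.0
```

```bash
python3 - <<'E'
from h import *
import pickle
s=read_state();w=viewer.camera("wrist")
cv2.imwrite("pics/w3.png",np.clip(w["image"]*1.4,0,255).astype(np.uint8)[:330,200:520]);print(s["tcp_pos"],s["contact_force"])
E
```

```text
[509.03030678 237.44360456 166.55645121] [ 0.46072819 -0.08299799 -0.69306752]
```

View pics/w3.png

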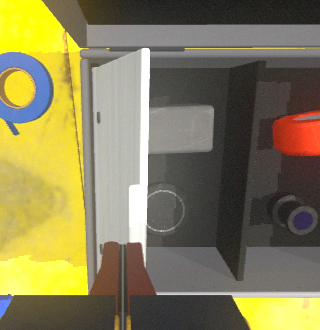

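The flap's edge has moved in the wrist view (now x≈348, with the fingertip at x≈323), so the fingers are pushing it. From here I'll track the white plate numerically in the side view.

```bash
cat > fl.py <<'E'
from h import *
import pickle
S0=pickle.load(open("cams.pkl","rb"))["side"]
cc=np.array([514.5,132.9]);th=-.075;R=np.array([[np.cos(th),-np.sin(th)],[np.sin(th),np.cos(th)]])
def W(x,y,z): return [*(R@[x,y]+cc),z]
def edge(img,c):
    # white plate top row in side view columns near the rear part of the flap
    out=[]
    for x in (70,60,50):
        best=[]
        for a in np.linspace(-5,95,201):
            r=np.radians(a);u,v=proj(c,W(x,119-115*np.cos(r),86+115*np.sin(r)));best.append((a,u,v))
        best=np.array(best);u=int(round(best[:,1].mean()))
        col=img[230:305,u].astype(int).mean(1);hsv=img[230:305,u].astype(int)
        white=(col>95)&((hsv.max(1)-hsv.min(1))<40)
        out.append((u,230+np.nonzero(white)[0].min() if white.any() else None,white.sum(),best[::50,[0,2]].round(1).tolist()))
    return out
if __name__=="__main__":
    for c in (S0,viewer.camera("side")):
        for o in edge(c["image"],c): print(o[:3])
    print(o[3]); s=read_state();print(s["tcp_pos"],s["contact_force"])
    u=o[0];print(c["image"][250:304:2,u].mean(1).round().tolist());print(S0["image"][250:304:2,u].mean(1).round().tolist())
E
python3 fl.py
```

```text
(300, np.int64(275), np.int64(24))
(304, np.int64(275), np.int64(25))
(308, np.int64(275), np.int64(25))
(300, np.int64(271), np.int64(28))
(304, np.int64(272), np.int64(28))
(308, np.int64(271), np.int64(29))
[[-5.0, 258.1], [20.0, 252.8], [45.0, 255.7], [70.0, 267.2], [95.0, 286.0]]
[508.95175199 238.13723266 166.43763312] [-0.12196019 -0.23390963 -0.70454039]
[33.0, 38.0, 40.0, 36.0, 31.0, 23.0, 23.0, 24.0, 27.0, 38.0, 78.0, 185.0, 135.0, 127.0, 127.0, 129.0, 127.0, 130.0, 129.0, 130.0, 129.0, 129.0, 130.0, 120.0, 123.0, 81.0, 67.0]
[37.0, 41.0, 41.0, 39.0, 30.0, 27.0, 26.0, 23.0, 28.0, 38.0, 81.0, 81.0, 82.0, 181.0, 134.0, 129.0, 129.0, 129.0, 130.0, 129.0, 130.0, 131.0, 131.0, 125.0, 121.0, 85.0, 69.0]
```

Emit:
{"fn": "jog_arm", "kwargs": {
  "rows": [
    {"dp":[0,-0.12,-0.02],"dr":[0,0,0]},
    {"dp":[0,-0.12,-0.02],"dr":[0,0,0]},
    {"dp":[0,-0.12,-0.04],"dr":[0,0,0]},
    {"dp":[0,-0.12,-0.04],"dr":[0,0,0]}
  ]
}}

```text
time: 6.0
tcp_pos: [508.8, 218.8, 161.4]
tool_rot: [[0.997, -0.073, -0.0], [-0.073, -0.997, -0.0], [-0.0, 0.0, -1.0]]
contact_force: [0.5, 0.1, 0.9]
grip_width: 0.4
gripper_force: 0.3
```

```bash
python3 fl.py | sed -n 4,8p
```

```text
(300, np.int64(266), np.int64(33))
(304, np.int64(266), np.int64(34))
(308, np.int64(266), np.int64(34))
[[-5.0, 258.1], [20.0, 252.8], [45.0, 255.7], [70.0, 267.2], [95.0, 286.0]]
[508.8061656  218.09619675 161.09085597] [ 0.62324489  0.21439556 -0.14006119]
```

Emit:
{"fn": "jog_arm", "kwargs": {
  "rows": [
    {"dp":[0,-0.1,-0.06],"dr":[0,0,0]},
    {"dp":[0,-0.1,-0.06],"dr":[0,0,0]},
    {"dp":[0,-0.1,-0.07],"dr":[0,0,0]},
    {"dp":[0,-0.1,-0.08],"dr":[0,0,0]}
  ]
}}

```text
time: 6.45
tcp_pos: [508.9, 202.9, 150.4]
tool_rot: [[0.997, -0.073, 0.0], [-0.073, -0.997, 0.0], [0.0, -0.0, -1.0]]
contact_force: [-0.7, 0.4, 0.9]
grip_width: 0.4
gripper_force: 0.3
```

```bash
python3 fl.py | sed -n 4,8p
```

```text
(300, np.int64(261), np.int64(40))
(304, np.int64(261), np.int64(40))
(308, np.int64(261), np.int64(40))
[[-5.0, 258.1], [20.0, 252.8], [45.0, 255.7], [70.0, 267.2], [95.0, 286.0]]
[508.71438671 202.32815858 149.60130617] [ 0.61979816  0.24987343 -0.38791383]
```

Emit:
{"fn": "jog_arm", "kwargs": {
  "rows": [
    {"dp":[0,-0.08,-0.1],"dr":[0,0,0]},
    {"dp":[0,-0.08,-0.1],"dr":[0,0,0]},
    {"dp":[0,-0.08,-0.12],"dr":[0,0,0]},
    {"dp":[0,-0.06,-0.12],"dr":[0,0,0]},
    {"dp":[0,-0.06,-0.12],"dr":[0,0,0]}
  ]
}}

```text
time: 7.0
tcp_pos: [508.8, 188.5, 127.8]
tool_rot: [[0.997, -0.073, -0.0], [-0.073, -0.997, -0.0], [-0.0, 0.0, -1.0]]
contact_force: [-0.6, -0.1, 0.8]
grip_width: 0.6
gripper_force: 0.3
```

```bash
python3 fl.py | sed -n 4,8p
```

```text
(300, np.int64(256), np.int64(45))
(304, np.int64(256), np.int64(45))
(308, np.int64(256), np.int64(45))
[[-5.0, 258.1], [20.0, 252.8], [45.0, 255.7], [70.0, 267.2], [95.0, 286.0]]
[508.49777652 188.16059634 126.79394523] [ 1.00403738 -0.0719028  -0.83785232]
```

Emit:
{"fn": "jog_arm", "kwargs": {
  "rows": [
    {"dp":[0,-0.05,-0.12],"dr":[0,0,0]},
    {"dp":[0,-0.04,-0.12],"dr":[0,0,0]},
    {"dp":[0,-0.04,-0.12],"dr":[0,0,0]},
    {"dp":[0,-0.03,-0.12],"dr":[0,0,0]},
    {"dp":[0,-0.02,-0.12],"dr":[0,0,0]},
    {"dp":[0,0,-0.12],"dr":[0,0,0]}
  ]
}}

```text
time: 7.65
tcp_pos: [508.9, 181.5, 99.1]
tool_rot: [[0.997, -0.073, -0.0], [-0.073, -0.997, -0.0], [-0.0, 0.0, -1.0]]
contact_force: [-0.4, -1.0, 0.5]
grip_width: 0.4
gripper_force: 0.3
```

```bash
python3 fl.py | sed -n 4,8p
```

```text
(300, np.int64(253), np.int64(48))
(304, np.int64(254), np.int64(47))
(308, np.int64(254), np.int64(47))
[[-5.0, 258.1], [20.0, 252.8], [45.0, 255.7], [70.0, 267.2], [95.0, 286.0]]
[508.49233416 181.4293886   98.09926131] [ 0.24248929 -0.8391281  -0.64265766]
```

Now the last bit down, until the force rises.

Emit:
{"fn": "jog_arm", "kwargs": {
  "rows": [
    {"dp":[0,0,-0.1],"dr":[0,0,0]},
    {"dp":[0,0,-0.08],"dr":[0,0,0]},
    {"dp":[0,0,-0.08],"dr":[0,0,0]},
    {"dp":[0,0,0],"dr":[0,0,0]}
  ]
}}

```text
time: 8.1
tcp_pos: [508.6, 181.6, 88.5]
tool_rot: [[0.997, -0.073, -0.001], [-0.073, -0.997, -0.0], [-0.001, 0.0, -1.0]]
contact_force: [0.8, 0.5, -0.3]
grip_width: 0.4
gripper_force: 0.0
```

Emit:
{"fn": "jog_arm", "kwargs": {
  "rows": [
    {"dp":[0,0,-0.06],"dr":[0,0,0]},
    {"dp":[0,0,-0.06],"dr":[0,0,0]},
    {"dp":[0,0,0],"dr":[0,0,0]}
  ]
}}

```text
time: 8.4
tcp_pos: [508.7, 181.6, 83.9]
tool_rot: [[0.997, -0.073, -0.0], [-0.073, -0.997, -0.0], [-0.0, 0.0, -1.0]]
contact_force: [0.1, 0.8, -0.0]
grip_width: 0.3
gripper_force: 0.0
```

```bash
python3 fl.py | sed -n 4,8p
```

```text
(300, np.int64(253), np.int64(48))
(304, np.int64(254), np.int64(47))
(308, np.int64(254), np.int64(47))
[[-5.0, 258.1], [20.0, 252.8], [45.0, 255.7], [70.0, 267.2], [95.0, 286.0]]
[508.74579198 181.57221024  84.05098963] [-0.11882157  0.08811418  0.14036006]
```

```bash
python3 - <<'E'
from h import *
w=viewer.camera("wrist")["image"];s=viewer.camera("side")["image"][225:325,270:380];t=viewer.camera("top")["image"][145:245,220:330]
r=np.hstack([cv2.resize(x,None,fx=3.6,fy=2.5*0+3.6,interpolation=cv2.INTER_CUBIC)[:,:320] for x in(s,)])
s3=cv2.resize(s,(330,300),interpolation=cv2.INTER_CUBIC);t3=cv2.resize(t,(330,300),interpolation=cv2.INTER_CUBIC)
o=np.hstack([np.vstack([s3,t3]),cv2.copyMakeBorder(cv2.resize(w[:,:],(470,294)),0,306,0,0,cv2.BORDER_CONSTANT)])
z=cv2.resize(w[40:320,200:520],(320,280));o[300:580,330:650]=z
cv2.imwrite("pics/z.png",np.clip(o*1.5,0,255).astype(np.uint8));print(o.shape)
E
```

```text
(600, 800, 3)
```

View pics/z.png

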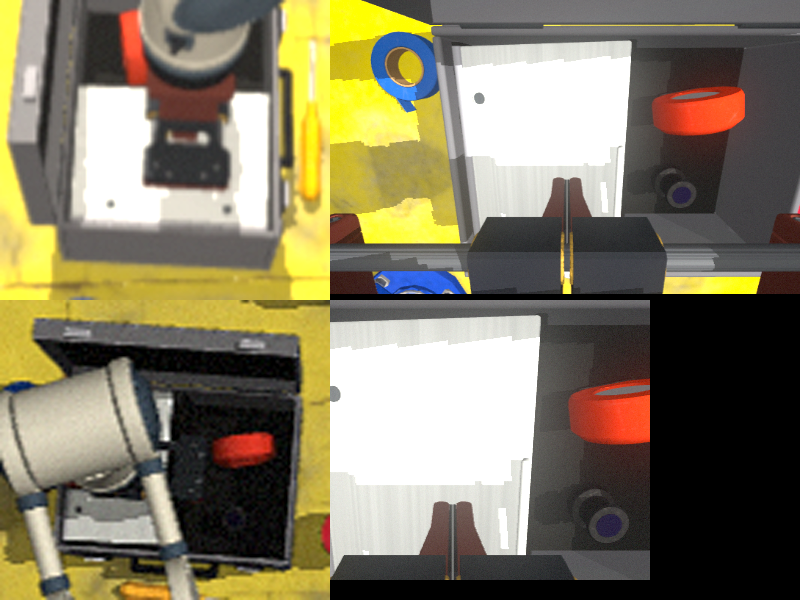

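The flap now looks nearly flat with the finger on top of it. Its rear edge corner is at about (410,56) in the wrist view and (297.3,253.3) in the side view. I'll check its height.

```bash
cat > ed.py <<'E'
from fl import *
w=viewer.camera("wrist");s=read_state();S=viewer.camera("side")
T=np.eye(4);T[:3,:3]=s["tool_rot"];T[:3,3]=s["tcp_pos"];w["extrinsics"]=T@np.array(w["hand_eye"])
for v in(70,85,100):
    row=w["image"][v].astype(int).mean(1);d=np.diff(row);u=380+np.argmin(d[380:460])
    # intersect wrist ray with the plane swept by a given angle; edge line: y,z by angle
    o,dr=ray(w,(u+.5,v));best=[]
    for a in np.arange(-6,45,.5):
        r=np.radians(a);P=np.array(W(0,119-115*np.cos(r),86+115*np.sin(r)));D=np.array(W(1,0,0))-np.array(W(0,0,0))
        n=np.cross(dr,D);best.append((abs((P-o)@n/np.linalg.norm(n)),a))
    b=sorted(best)[:3];print("wrist",u,d[380:460].min(),b)
for x in(70,60,50):
    print("side model",[(a,proj(S,W(x,119-115*np.cos(np.radians(a)),88+115*np.sin(np.radians(a)))).round(1).tolist()) for a in(-3,0,3,6,10,15)])
    u=int(round(proj(S,W(x,4,88))[0]));print(u,S["image"][248:262,u].mean(1).round().tolist())
# divider top / rim reference in both to check bias
print("rim FL model",proj(S,W(-95,130,100)),"seen (363.6,302)","RR",proj(S,W(95,-130,100)),"seen (296.4,214.2)")
E
python3 ed.py
```

```text
wrist 409 -57.0 [(np.float64(0.04166810026104141), np.float64(-1.5)), (np.float64(0.10392907302704811), np.float64(27.5)), (np.float64(0.14555923101323803), np.float64(27.0))]
wrist 408 -109.66666666666666 [(np.float64(0.03923715762052886), np.float64(-1.5)), (np.float64(0.10566191950011114), np.float64(27.5)), (np.float64(0.14381460086987416), np.float64(27.0))]
wrist 407 -109.66666666666667 [(np.float64(0.036749809509010405), np.float64(-1.5)), (np.float64(0.10743497340975934), np.float64(27.5)), (np.float64(0.14202948983400196), np.float64(27.0))]
side model [(-3, [302.3, 256.8]), (0, [302.2, 255.8]), (3, [302.1, 255.0]), (6, [302.0, 254.2]), (10, [301.9, 253.4]), (15, [301.8, 252.6])]
302 [27.0, 33.0, 36.0, 39.0, 42.0, 90.0, 165.0, 194.0, 197.0, 194.0, 194.0, 197.0, 196.0, 197.0]
side model [(-3, [305.9, 257.0]), (0, [305.9, 256.0]), (3, [305.8, 255.2]), (6, [305.7, 254.4]), (10, [305.7, 253.6]), (15, [305.5, 252.8])]
306 [29.0, 33.0, 39.0, 37.0, 38.0, 72.0, 161.0, 196.0, 198.0, 195.0, 193.0, 196.0, 194.0, 196.0]
side model [(-3, [309.6, 257.1]), (0, [309.5, 256.2]), (3, [309.5, 255.3]), (6, [309.5, 254.6]), (10, [309.4, 253.7]), (15, [309.3, 253.0])]
310 [31.0, 29.0, 34.0, 37.0, 37.0, 72.0, 164.0, 198.0, 197.0, 194.0, 193.0, 195.0, 195.0, 196.0]
rim FL model [363.92815571 302.84878512] seen (363.6,302) RR [296.51941549 210.69056784] seen (296.4,214.2)
```

Emit:
{"fn": "jog_arm", "kwargs": {
  "rows": [
    {"dp":[0,0,-0.05],"dr":[0,0,0]},
    {"dp":[0,0,-0.05],"dr":[0,0,0]},
    {"dp":[0,0,0],"dr":[0,0,0]},
    {"dp":[0,0,0],"dr":[0,0,0]}
  ]
}}

```text
time: 9.1
tcp_pos: [508.8, 181.6, 80.1]
tool_rot: [[0.997, -0.073, -0.0], [-0.073, -0.997, -0.0], [-0.0, 0.0, -1.0]]
contact_force: [-0.2, 0.5, -1.9]
grip_width: 0.3
gripper_force: 0.0
```

```bash
python3 ed.py|cut -c1-120; python3 -c "
from h import *
s=read_state();print(s['tcp_pos'],s['contact_force'],s['joint_efforts'])"
```

```text
wrist 412 -48.999999999999986 [(np.float64(0.0016385643031338547), np.float64(-0.5)), (np.float64(0.032291837583143766),
wrist 412 -92.0 [(np.float64(0.04183698168639576), np.float64(0.5)), (np.float64(0.10072458998787343), np.float64(26.5))
wrist 411 -86.66666666666666 [(np.float64(0.06724269181421777), np.float64(0.5)), (np.float64(0.10316516589379322), np.f
side model [(-3, [302.3, 256.8]), (0, [302.2, 255.8]), (3, [302.1, 255.0]), (6, [302.0, 254.2]), (10, [301.9, 253.4]), (
302 [29.0, 32.0, 36.0, 35.0, 35.0, 71.0, 161.0, 195.0, 199.0, 196.0, 194.0, 197.0, 198.0, 199.0]
side model [(-3, [305.9, 257.0]), (0, [305.9, 256.0]), (3, [305.8, 255.2]), (6, [305.7, 254.4]), (10, [305.7, 253.6]), (
306 [28.0, 35.0, 38.0, 38.0, 39.0, 73.0, 169.0, 199.0, 198.0, 196.0, 194.0, 195.0, 197.0, 197.0]
side model [(-3, [309.6, 257.1]), (0, [309.5, 256.2]), (3, [309.5, 255.3]), (6, [309.5, 254.6]), (10, [309.4, 253.7]), (
310 [28.0, 31.0, 36.0, 38.0, 38.0, 60.0, 137.0, 184.0, 198.0, 195.0, 193.0, 195.0, 197.0, 196.0]
rim FL model [363.92815571 302.84878512] seen (363.6,302) RR [296.51941549 210.69056784] seen (296.4,214.2)
[508.81154051 181.60218585  80.23591176] [ 0.07313068  0.48666612 -0.12789243] [-2.41880334e-03 -3.77865279e+01 -4.05193698e+01 -1.08321710e-02
 -7.26640597e-02  6.82559460e-06]
```

The force is still nil at z=80, which doesn't fit a flat plate. I'll raise the arm and measure the edge from several wrist heights.

Emit:
{"fn": "jog_arm", "kwargs": {
  "rows": [
    {"dp":[0,0,0.5],"dr":[0,0,0]},
    {"dp":[0,0,0.5],"dr":[0,0,0]},
    {"dp":[0,0,0.5],"dr":[0,0,0]},
    {"dp":[0,0,0.5],"dr":[0,0,0]},
    {"dp":[0,0,0],"dr":[0,0,0]},
    {"dp":[0,0,0],"dr":[0,0,0]}
  ]
}}

```text
time: 9.8
tcp_pos: [509.0, 181.6, 160.1]
tool_rot: [[0.997, -0.073, 0.001], [-0.073, -0.997, 0.0], [0.001, -0.0, -1.0]]
contact_force: [-0.6, 0.0, -0.3]
grip_width: 0.5
gripper_force: 0.0
```

```bash
cat > snap.py <<'E'
from h import *
import pickle,sys
w=viewer.camera("wrist");s=read_state()
T=np.eye(4);T[:3,:3]=s["tool_rot"];T[:3,3]=s["tcp_pos"];w["extrinsics"]=T@np.array(w["hand_eye"])
pickle.dump(w,open(sys.argv[1],"wb"));print(s["tcp_pos"].round(1) if hasattr(s["tcp_pos"],"round") else s["tcp_pos"],s["contact_force"])
g=w["image"].astype(int).mean(2)
for v in range(40,240,25): 
    d=np.diff(cv2.GaussianBlur(g[v].astype(np.float32).reshape(1,-1),(3,1),0)[0]);k=np.argsort(d[300:600])[:3]+300;print(v,[(int(i),int(d[i])) for i in k])
E
python3 snap.py a.pkl; python3 ed.py|grep -v model|cut -c1-130
```

```text
[508.6 181.5 159.1] [ 0.37310291  0.66519431 -0.29434611]
40 [(591, -9), (590, -9), (589, -4)]
65 [(386, -2), (423, -1), (361, -1)]
90 [(381, -82), (380, -44), (382, -40)]
115 [(380, -78), (379, -48), (381, -35)]
140 [(379, -78), (378, -48), (380, -33)]
165 [(378, -69), (371, -35), (379, -34)]
190 [(376, -52), (377, -49), (375, -29)]
215 [(375, -52), (376, -48), (374, -30)]
wrist 381 -45.66666666666666 [(np.float64(0.08164642728386898), np.float64(25.0)), (np.float64(0.19322813991464236), np.float64(24
wrist 381 -135.33333333333334 [(np.float64(0.06170869399955831), np.float64(24.0)), (np.float64(0.10741623756492764), np.float64(-
wrist 381 -90.66666666666666 [(np.float64(0.0908433500663233), np.float64(23.5)), (np.float64(0.0961378974389418), np.float64(-5.0
302 [29.0, 34.0, 37.0, 37.0, 37.0, 70.0, 162.0, 197.0, 199.0, 196.0, 196.0, 198.0, 199.0, 199.0]
306 [29.0, 36.0, 39.0, 38.0, 39.0, 73.0, 169.0, 201.0, 200.0, 196.0, 195.0, 197.0, 197.0, 200.0]
310 [30.0, 28.0, 35.0, 38.0, 39.0, 62.0, 138.0, 185.0, 199.0, 197.0, 193.0, 196.0, 198.0, 198.0]
```

Emit:
{"fn": "jog_arm", "kwargs": {
  "rows": [
    {"dp":[0,0,0.5],"dr":[0,0,0]},
    {"dp":[0,0,1],"dr":[0,0,0]},
    {"dp":[0,0,1],"dr":[0,0,0]},
    {"dp":[0,0,0.5],"dr":[0,0,0]},
    {"dp":[0,0,0],"dr":[0,0,0]},
    {"dp":[0,0,0],"dr":[0,0,0]}
  ]
}}

```text
time: 10.55
tcp_pos: [508.8, 181.6, 278.7]
tool_rot: [[0.997, -0.073, -0.002], [-0.073, -0.997, -0.0], [-0.002, 0.001, -1.0]]
contact_force: [-0.5, 0.8, -0.2]
grip_width: 0.2
gripper_force: 0.0
```

```bash
python3 snap.py b.pkl; python3 ed.py|grep -v model|cut -c1-130
```

```text
[508.5 181.5 277.7] [-0.91993208 -0.03833288 -0.67476918]
40 [(531, -3), (420, -3), (492, -2)]
65 [(501, -6), (500, -6), (563, -3)]
90 [(361, -78), (362, -38), (360, -36)]
115 [(360, -67), (361, -46), (359, -24)]
140 [(360, -58), (359, -54), (361, -17)]
165 [(359, -61), (358, -49), (360, -24)]
190 [(358, -62), (357, -45), (359, -27)]
215 [(357, -60), (358, -44), (496, -29)]
wrist 403 -4.666666666666657 [(np.float64(34.29924883550977), np.float64(12.0)), (np.float64(34.302219157867235), np.float64(12.5)
wrist 422 -8.333333333333332 [(np.float64(52.17249983727655), np.float64(15.0)), (np.float64(52.17582182690971), np.float64(14.5))
wrist 433 -7.9999999999999964 [(np.float64(62.78926242368169), np.float64(16.5)), (np.float64(62.790665865818404), np.float64(17.0
302 [25.0, 32.0, 37.0, 36.0, 35.0, 71.0, 163.0, 198.0, 201.0, 197.0, 198.0, 200.0, 199.0, 201.0]
306 [29.0, 35.0, 38.0, 38.0, 39.0, 73.0, 172.0, 201.0, 201.0, 198.0, 195.0, 198.0, 200.0, 199.0]
310 [28.0, 30.0, 36.0, 40.0, 40.0, 62.0, 138.0, 186.0, 199.0, 198.0, 195.0, 198.0, 200.0, 199.0]
```

```bash
cat > tri.py <<'E'
from fl import *
def solve(obs):
    A=[];B=[]
    for c,pts in obs:
        for p in pts:
            o,d=ray(c,p);oy=(R.T@(o[:2]-cc))[1];dy=(R.T@d[:2])[1]
            n=np.array([d[2],-dy]);n/=np.hypot(*n);A.append(n);B.append(n@[oy,o[2]])
    A=np.array(A);B=np.array(B);x,*_=np.linalg.lstsq(A,B,rcond=None);return x,(A@x-B)
if __name__=="__main__":
    a=pickle.load(open("a.pkl","rb"));b=pickle.load(open("b.pkl","rb"))
    pa=[(381.3,90),(380.3,115),(379.3,140)];pb=[(361.5,90),(360.8,115),(360,140)]
    S=[(302,253.6),(306,253.6),(310,253.8)]
    for o in([(a,pa),(b,pb)],[(a,pa),(b,pb),(S0,S)],[(b,pb),(S0,S)]):
        x,r=solve(o);print("edge case y,z",x.round(1),"angle",np.degrees(np.arctan2(x[1]-86,119-x[0])).round(1),"L",np.hypot(x[1]-86,119-x[0]).round(1),r.round(1))
E
python3 tri.py
```

```text
edge case y,z [ 11.1 115.1] angle 15.1 L 111.7 [ 0.1  0.  -0.1  0.1 -0.  -0. ]
edge case y,z [ 11.9 121.1] angle 18.1 L 112.7 [ 0.3  0.2  0.1 -0.1 -0.2 -0.2  0.3 -0.2 -0.2]
edge case y,z [ 11.7 120.7] angle 17.9 L 112.8 [ 0.1 -0.  -0.   0.3 -0.2 -0.1]
```

Emit:
{"fn": "jog_arm", "kwargs": {
  "rows": [
    {"dp":[0.4,-0.25,-0.5],"dr":[0,0,0]},
    {"dp":[0.4,-0.25,-1],"dr":[0,0,0]},
    {"dp":[0,0,-1],"dr":[0,0,0]},
    {"dp":[0,0,-0.8],"dr":[0,0,0]},
    {"dp":[0,0,-0.4],"dr":[0,0,0]},
    {"dp":[0,0,0],"dr":[0,0,0]},
    {"dp":[0,0,0],"dr":[0,0,0]}
  ]
}}

```text
time: 11.4
tcp_pos: [541.1, 161.7, 133.3]
tool_rot: [[0.997, -0.073, 0.001], [-0.073, -0.997, 0.0], [0.001, -0.0, -1.0]]
contact_force: [0.1, -0.0, 0.8]
grip_width: 0.7
gripper_force: 0.0
```

Emit:
{"fn": "jog_arm", "kwargs": {
  "rows": [
    {"dp":[0,0,-0.1],"dr":[0,0,0]},
    {"dp":[0,0,-0.1],"dr":[0,0,0]},
    {"dp":[0,0,-0.1],"dr":[0,0,0]},
    {"dp":[0,0,-0.1],"dr":[0,0,0]},
    {"dp":[0,0,0],"dr":[0,0,0]}
  ]
}}

```text
time: 11.9
tcp_pos: [540.5, 161.5, 115.5]
tool_rot: [[0.997, -0.073, -0.001], [-0.073, -0.997, -0.0], [-0.001, 0.0, -1.0]]
contact_force: [0.5, -1.2, -0.1]
grip_width: 0.5
gripper_force: 0.0
```

```bash
python3 snap.py c.pkl; python3 fl.py | sed -n 4,8p
```

```text
[540.7 161.6 115.9] [0.04541279 0.15688112 0.63697636]
40 [(411, -5), (585, -4), (344, -3)]
65 [(500, -4), (410, -3), (411, -3)]
90 [(393, -1), (315, -1), (314, -1)]
115 [(475, -1), (366, -1), (360, -1)]
140 [(358, -46), (359, -36), (357, -25)]
165 [(358, -85), (357, -53), (359, -39)]
190 [(357, -83), (356, -49), (358, -42)]
215 [(356, -76), (357, -55), (355, -35)]
(300, np.int64(254), np.int64(47))
(304, np.int64(254), np.int64(34))
(308, np.int64(275), np.int64(26))
[[-5.0, 258.1], [20.0, 252.8], [45.0, 255.7], [70.0, 267.2], [95.0, 286.0]]
[540.78695802 161.57675723 116.16160484] [ 0.25343295 -0.08081437  0.21256139]
```

Emit:
{"fn": "jog_arm", "kwargs": {
  "rows": [
    {"dp":[0,0,-0.06],"dr":[0,0,0]},
    {"dp":[0,0,-0.06],"dr":[0,0,0]},
    {"dp":[0,0,-0.06],"dr":[0,0,0]},
    {"dp":[0,0,-0.06],"dr":[0,0,0]},
    {"dp":[0,0,0],"dr":[0,0,0]}
  ]
}}

```text
time: 12.5
tcp_pos: [540.6, 161.5, 106.1]
tool_rot: [[0.997, -0.073, -0.001], [-0.073, -0.997, -0.0], [-0.001, 0.0, -1.0]]
contact_force: [-0.9, -0.1, 0.1]
grip_width: 0.4
gripper_force: 0.0
```

```bash
python3 snap.py d.pkl|sed -n '1p;6,9p'; python3 fl.py | sed -n 4,5p
```

```text
[540.7 161.6 106.4] [-0.63136578  0.52814376 -0.30703323]
140 [(360, -47), (359, -32), (361, -28)]
165 [(360, -71), (359, -66), (361, -24)]
190 [(359, -85), (358, -51), (360, -39)]
215 [(358, -83), (357, -48), (359, -43)]
(300, np.int64(254), np.int64(47))
(304, np.int64(254), np.int64(34))
```

Emit:
{"fn": "jog_arm", "kwargs": {
  "rows": [
    {"dp":[0,0,-0.06],"dr":[0,0,0]},
    {"dp":[0,0,-0.06],"dr":[0,0,0]},
    {"dp":[0,0,-0.06],"dr":[0,0,0]},
    {"dp":[0,0,-0.06],"dr":[0,0,0]},
    {"dp":[0,0,0],"dr":[0,0,0]}
  ]
}}

```text
time: 13.1
tcp_pos: [540.6, 161.5, 96.5]
tool_rot: [[0.997, -0.073, -0.001], [-0.073, -0.997, -0.0], [-0.001, 0.0, -1.0]]
contact_force: [0.0, 0.2, -0.2]
grip_width: 0.5
gripper_force: 0.0
```

```bash
python3 snap.py e.pkl|sed -n '1p;6,9p'; python3 fl.py | sed -n 4,5p
```

```text
[540.7 161.6  96.8] [0.17207457 0.27989154 0.24971866]
140 [(362, -45), (363, -35), (361, -25)]
165 [(362, -84), (361, -53), (363, -37)]
190 [(361, -83), (360, -48), (362, -40)]
215 [(360, -82), (359, -48), (361, -41)]
(300, np.int64(254), np.int64(47))
(304, np.int64(254), np.int64(35))
```

Emit:
{"fn": "jog_arm", "kwargs": {
  "rows": [
    {"dp":[0,0,1],"dr":[0,0,0]},
    {"dp":[0,0,1],"dr":[0,0,0]},
    {"dp":[-0.4,-0.8,1],"dr":[0,0,0]},
    {"dp":[-0.4,-0.8,0],"dr":[0,0,0]},
    {"dp":[0,0,0],"dr":[0,0,0]},
    {"dp":[0,0,0],"dr":[0,0,0]}
  ]
}}

```text
time: 13.8
tcp_pos: [510.0, 99.6, 214.6]
tool_rot: [[0.997, -0.074, 0.001], [-0.074, -0.997, 0.001], [0.001, -0.001, -1.0]]
contact_force: [0.2, 0.5, 0.8]
grip_width: 0.2
gripper_force: 0.0
```

```bash
sed -i 's/d\[300:600\])\[:3\]+300/d[150:600])[:3]+150/' snap.py; python3 snap.py f.pkl
```

```text
[510.  100.1 213.9] [-0.63434145  0.84378085  0.23204251]
40 [(156, -4), (157, -4), (375, -3)]
65 [(434, -10), (433, -9), (435, -3)]
90 [(264, -37), (263, -31), (265, -15)]
115 [(265, -72), (264, -47), (266, -39)]
140 [(266, -69), (267, -43), (265, -40)]
165 [(268, -49), (267, -47), (256, -23)]
190 [(269, -64), (268, -34), (270, -30)]
215 [(270, -61), (269, -32), (271, -30)]
```

Emit:
{"fn": "jog_arm", "kwargs": {
  "rows": [
    {"dp":[0,0.8,0],"dr":[0,0,0]},
    {"dp":[0,0.9,0],"dr":[0,0,0]},
    {"dp":[0,0.9,0],"dr":[0,0,0]},
    {"dp":[0,0.6,0],"dr":[0,0,0]},
    {"dp":[0,0,0],"dr":[0,0,0]},
    {"dp":[0,0,0],"dr":[0,0,0]}
  ]
}}

```text
time: 14.45
tcp_pos: [509.6, 228.6, 213.0]
tool_rot: [[0.997, -0.071, -0.002], [-0.071, -0.997, -0.001], [-0.002, 0.001, -1.0]]
contact_force: [0.3, -0.6, -0.5]
grip_width: 0.2
gripper_force: 0.0
```

```bash
python3 snap.py g.pkl
```

```text
[509.8 227.8 213.5] [ 0.61120561 -0.08807523 -0.42445558]
40 [(257, -27), (258, -23), (256, -12)]
65 [(169, -18), (276, -15), (168, -10)]
90 [(431, -59), (432, -45), (430, -23)]
115 [(429, -66), (302, -44), (430, -39)]
140 [(427, -64), (428, -41), (426, -28)]
165 [(425, -65), (424, -35), (426, -31)]
190 [(423, -65), (422, -35), (424, -32)]
215 [(421, -52), (420, -42), (568, -26)]
```

```bash
python3 - <<'E'
from tri import *
f=pickle.load(open("f.pkl","rb"));g=pickle.load(open("g.pkl","rb"))
pf=[(264,90),(265.2,115),(266.5,140),(268,165)];pg=[(431.8,90),(429.8,115),(427.8,140),(425.4,165)]
x,r=solve([(f,pf),(g,pg)]);print("edge",x,r.round(1),"angle",np.degrees(np.arctan2(x[1]-86,119-x[0])),np.hypot(119-x[0],x[1]-86))
# reference: rim of right wall / divider top edges: list rising edges for both views
for n,w in(("f",f),("g",g)):
    gr=cv2.GaussianBlur(w["image"].astype(np.float32).mean(2),(3,3),0)
    for v in(115,140):
        d=np.diff(gr[v]);print(n,v,[(i,int(d[i])) for i in range(1,638) if abs(d[i])>8 and abs(d[i])>=abs(d[i-1]) and abs(d[i])>=abs(d[i+1])])
    for y,z in((130,100),(124,100),(3,86),(-3,86),(-124,100),(-130,100)):
        print("  model",y,z,[proj(w,W(xx,y,z)).round().tolist() for xx in(20,50)])
E
```

```text
edge [ 11.52693337 121.61299241] [ 0.2  0.1 -0.  -0.3  0.1 -0.  -0.1  0. ] angle 18.333475803179155 113.21989789296032
f 115 [(73, -19), (90, 12), (94, -13), (105, 16), (107, -20), (124, 16), (130, -16), (139, 30), (262, 10), (265, -72), (428, 18)]
f 140 [(99, -13), (128, 9), (133, -16), (143, 28), (263, 9), (266, -67), (387, -15), (426, 18), (432, 11)]
  model 130 100 [[135.0, 163.0], [129.0, 128.0]]
  model 124 100 [[142.0, 163.0], [136.0, 128.0]]
  model 3 86 [[283.0, 161.0], [282.0, 127.0]]
  model -3 86 [[290.0, 161.0], [289.0, 127.0]]
  model -124 100 [[428.0, 163.0], [431.0, 128.0]]
  model -130 100 [[435.0, 163.0], [438.0, 128.0]]
g 115 [(196, -11), (227, -11), (240, 9), (272, 9), (278, 10), (283, -14), (287, 24), (302, -43), (311, 37), (429, -65), (525, -19), (583, 14)]
g 140 [(223, -17), (279, 12), (284, -16), (288, 20), (427, -66), (516, -8), (578, 14)]
  model 130 100 [[281.0, 152.0], [280.0, 116.0]]
  model 124 100 [[288.0, 152.0], [287.0, 116.0]]
  model 3 86 [[425.0, 150.0], [428.0, 115.0]]
  model -3 86 [[431.0, 150.0], [434.0, 115.0]]
  model -124 100 [[577.0, 153.0], [584.0, 117.0]]
  model -130 100 [[584.0, 153.0], [592.0, 117.0]]
```

```bash
python3 - <<'E'
from tri import *
for n,v in(("a",115),("b",115),("c",165),("d",165),("e",165),("f",115),("g",115)):
    w=pickle.load(open(n+".pkl","rb"));res=[]
    for (y,z) in((4,88),(9.8,104),(11.5,121.6)):
        pts=[proj(w,W(x,y,z)) for x in np.linspace(-60,84,60)];p=np.array(pts);p=p[np.argsort(p[:,1])];res.append(np.interp(v,p[:,1],p[:,0]).round(1))
    gr=w["image"].astype(int).mean(2)[v];d=np.diff(gr);print(n,w["extrinsics"][2,3].round(),"pred 0/~9/18deg",res,"seen",np.argmin(d[200:500])+200.5)
    # where finger cuts: colour profile up the finger centre line, columns 310..340
e=pickle.load(open("e.pkl","rb"))["image"];b=pickle.load(open("b.pkl","rb"))["image"]
for nm,i in(("e",e),("b",b)): print(nm,[i[v,312].tolist() for v in range(225,300,6)])
E
```

```text
a 353.0 pred 0/~9/18deg [np.float64(384.3), np.float64(379.7), np.float64(381.3)] seen 380.5
b 472.0 pred 0/~9/18deg [np.float64(364.9), np.float64(360.9), np.float64(361.1)] seen 360.5
c 310.0 pred 0/~9/18deg [np.float64(365.4), np.float64(358.8), np.float64(359.0)] seen 358.5
d 300.0 pred 0/~9/18deg [np.float64(367.4), np.float64(360.6), np.float64(361.0)] seen 360.5
e 291.0 pred 0/~9/18deg [np.float64(369.5), np.float64(362.6), np.float64(363.2)] seen 362.5
f 408.0 pred 0/~9/18deg [np.float64(280.1), np.float64(270.8), np.float64(265.4)] seen 265.5
g 407.0 pred 0/~9/18deg [np.float64(427.1), np.float64(425.6), np.float64(429.8)] seen 429.5
e [[180, 187, 184], [179, 186, 185], [178, 183, 183], [71, 75, 93], [67, 73, 92], [64, 70, 87], [59, 65, 83], [59, 65, 87], [53, 59, 81], [53, 57, 79], [52, 55, 79], [48, 53, 76], [46, 46, 44]]
b [[184, 189, 190], [182, 189, 189], [182, 190, 191], [48, 59, 71], [46, 58, 73], [48, 58, 71], [41, 54, 68], [37, 50, 67], [39, 52, 69], [32, 47, 66], [33, 46, 65], [24, 42, 59], [30, 41, 44]]
```

The flap stands at 18°, and all the data (contact heights, and the visible finger end) fit finger ends about 30 mm above the nominal TCP. I'll press deeper at a larger radius and check the flap as I go.

Emit:
{"fn": "jog_arm", "kwargs": {
  "rows": [
    {"dp":[0.1,-0.9,-0.5],"dr":[0,0,0]},
    {"dp":[0.1,-0.8,-1],"dr":[0,0,0]},
    {"dp":[0,0,-1],"dr":[0,0,0]},
    {"dp":[0,0,-0.3],"dr":[0,0,0]},
    {"dp":[0,0,-0.2],"dr":[0,0,0]},
    {"dp":[0,0,-0.1],"dr":[0,0,0]},
    {"dp":[0,0,-0.1],"dr":[0,0,0]},
    {"dp":[0,0,0],"dr":[0,0,0]}
  ]
}}

```text
time: 15.3
tcp_pos: [518.4, 161.1, 88.6]
tool_rot: [[0.997, -0.072, 0.002], [-0.072, -0.997, 0.0], [0.002, -0.001, -1.0]]
contact_force: [0.4, -0.3, -0.3]
grip_width: 0.7
gripper_force: 0.0
```

Emit:
{"fn": "jog_arm", "kwargs": {
  "rows": [
    {"dp":[0,0,-0.1],"dr":[0,0,0]},
    {"dp":[0,0,-0.1],"dr":[0,0,0]},
    {"dp":[0,0,-0.1],"dr":[0,0,0]},
    {"dp":[0,0,-0.1],"dr":[0,0,0]},
    {"dp":[0,0,0],"dr":[0,0,0]}
  ]
}}

```text
time: 15.8
tcp_pos: [517.4, 160.5, 70.5]
tool_rot: [[0.997, -0.073, -0.001], [-0.073, -0.997, -0.0], [-0.001, 0.0, -1.0]]
contact_force: [-0.1, -0.7, 0.3]
grip_width: 0.2
gripper_force: 0.0
```

```bash
python3 snap.py k.pkl|sed -n '1p;5,9p'; python3 fl.py | sed -n 4,6p
```

```text
[517.5 160.6  70.9] [-0.78770046 -0.90345351  0.13425981]
115 [(367, -75), (368, -52), (366, -35)]
140 [(366, -71), (367, -51), (365, -33)]
165 [(365, -62), (366, -61), (156, -44)]
190 [(365, -61), (364, -61), (363, -22)]
215 [(364, -56), (356, -51), (355, -32)]
(300, np.int64(255), np.int64(46))
(304, np.int64(255), np.int64(46))
(308, np.int64(255), np.int64(46))
```

Emit:
{"fn": "jog_arm", "kwargs": {
  "rows": [
    {"dp":[0,0,-0.07],"dr":[0,0,0]},
    {"dp":[0,0,-0.07],"dr":[0,0,0]},
    {"dp":[0,0,-0.07],"dr":[0,0,0]},
    {"dp":[0,0,0],"dr":[0,0,0]}
  ]
}}

```text
time: 16.3
tcp_pos: [517.6, 160.6, 62.4]
tool_rot: [[0.997, -0.073, -0.001], [-0.073, -0.997, -0.0], [-0.001, 0.0, -1.0]]
contact_force: [0.3, 0.1, -0.9]
grip_width: 0.5
gripper_force: 0.0
```

Emit:
{"fn": "jog_arm", "kwargs": {
  "rows": [
    {"dp":[0,0,-0.05],"dr":[0,0,0]},
    {"dp":[0,0,-0.05],"dr":[0,0,0]},
    {"dp":[0,0,0],"dr":[0,0,0]}
  ]
}}

```text
time: 16.6
tcp_pos: [517.7, 160.6, 58.7]
tool_rot: [[0.997, -0.073, -0.0], [-0.073, -0.997, -0.0], [-0.0, 0.0, -1.0]]
contact_force: [0.8, 0.6, 0.2]
grip_width: 0.5
gripper_force: 0.0
```

```bash
python3 snap.py l.pkl|sed -n '1p;5,9p'; python3 fl.py | sed -n 4,6p
```

```text
[517.7 160.6  58.8] [-0.72500398 -0.77946927 -0.19856618]
115 [(369, -77), (370, -49), (368, -39)]
140 [(368, -72), (369, -46), (367, -37)]
165 [(367, -71), (368, -47), (366, -36)]
190 [(366, -63), (367, -57), (365, -25)]
215 [(366, -37), (355, -33), (365, -26)]
(300, np.int64(257), np.int64(44))
(304, np.int64(257), np.int64(44))
(308, np.int64(257), np.int64(44))
```

Emit:
{"fn": "jog_arm", "kwargs": {
  "rows": [
    {"dp":[0,0,-0.05],"dr":[0,0,0]},
    {"dp":[0,0,-0.05],"dr":[0,0,0]},
    {"dp":[0,0,0],"dr":[0,0,0]}
  ]
}}

```text
time: 17.0
tcp_pos: [518.2, 160.7, 57.1]
tool_rot: [[0.997, -0.073, 0.002], [-0.073, -0.997, 0.0], [0.002, -0.0, -1.0]]
contact_force: [-4.2, -1.1, 9.9]
grip_width: 0.5
gripper_force: 4.7
```

Emit:
{"fn": "jog_arm", "kwargs": {
  "rows": [
    {"dp":[0,0,-0.05],"dr":[0,0,0]},
    {"dp":[0,0,0],"dr":[0,0,0]}
  ]
}}

```text
time: 17.2
tcp_pos: [518.3, 160.7, 56.9]
tool_rot: [[0.997, -0.073, 0.003], [-0.073, -0.997, 0.001], [0.003, -0.001, -1.0]]
contact_force: [-6.7, -2.3, 17.3]
grip_width: 0.6
gripper_force: 8.5
```

```bash
python3 snap.py l.pkl|sed -n '1p;5,7p'; python3 fl.py | sed -n 4,6p
```

```text
[518.4 160.7  57. ] [-6.92664929 -2.54579387 16.39495676]
115 [(370, -64), (369, -62), (151, -34)]
140 [(369, -63), (368, -60), (370, -22)]
165 [(368, -76), (367, -49), (369, -33)]
(300, np.int64(257), np.int64(44))
(304, np.int64(257), np.int64(44))
(308, np.int64(257), np.int64(44))
```

The flap is firmly on its stop (17 N), so the finger end sits 31 mm above the TCP reading. Next I'll lift clear and go behind the lid.

Emit:
{"fn": "jog_arm", "kwargs": {
  "rows": [
    {"dp":[0,0,0.5],"dr":[0,0,0]},
    {"dp":[0,0,1],"dr":[0,0,0]},
    {"dp":[0,0,1],"dr":[0,0,0]},
    {"dp":[0,0,1],"dr":[0,0,0]},
    {"dp":[0,0,1],"dr":[0,0,0]},
    {"dp":[0,0,1],"dr":[0,0,0]},
    {"dp":[0,0,1],"dr":[0,0,0]},
    {"dp":[0,0,0.3],"dr":[0,0,0]}
  ]
}}

```text
time: 18.1
tcp_pos: [518.4, 160.8, 330.4]
tool_rot: [[0.997, -0.073, 0.007], [-0.073, -0.997, 0.002], [0.007, -0.002, -1.0]]
contact_force: [-0.1, 0.1, -0.4]
grip_width: 0.5
gripper_force: 0.0
```

```bash
python3 fl.py | sed -n 4,8p
```

```text
(300, np.int64(257), np.int64(44))
(304, np.int64(257), np.int64(44))
(308, np.int64(257), np.int64(44))
[[-5.0, 258.1], [20.0, 252.8], [45.0, 255.7], [70.0, 267.2], [95.0, 286.0]]
[518.57831619 160.82127736 330.4537171 ] [-1.6391231  -0.47261626  0.42570476]
```

Emit:
{"fn": "jog_arm", "kwargs": {
  "rows": [
    {"dp":[0.6,-0.2,0],"dr":[0,0,0]},
    {"dp":[0.8,-0.2,0],"dr":[0,0,0]},
    {"dp":[0.8,-0.2,0],"dr":[0,0,0]},
    {"dp":[0.8,-0.2,0],"dr":[0,0,0]},
    {"dp":[0.7,-0.2,0],"dr":[0,0,0]},
    {"dp":[0,0,0],"dr":[0,0,0]},
    {"dp":[0,0,0],"dr":[0,0,0]}
  ]
}}

```text
time: 18.85
tcp_pos: [666.0, 120.5, 322.5]
tool_rot: [[0.997, -0.074, -0.004], [-0.074, -0.997, -0.0], [-0.004, 0.001, -1.0]]
contact_force: [-0.5, 0.7, -0.7]
grip_width: 0.5
gripper_force: 0.0
```

```bash
python3 snap.py q.pkl|head -1; python3 - <<'E'
from fl import *
q=pickle.load(open("q.pkl","rb"))
# lid: predicted projections and side-view edges
S=viewer.camera("side")
for a in(80,85,90,95,97):
    r=np.radians(a);print(a,[proj(S,W(95-190*np.cos(r)+22*k*np.sin(r),y,100+190*np.sin(r)+22*k*np.cos(r))).round(1).tolist() for k in(0,1) for y in(130,-130)])
d=np.diff(cv2.GaussianBlur(S0["image"],(3,3),0).astype(int).mean(2),axis=1)
for v in(190,200,225,250): print(v,[(i,int(d[v,i])) for i in range(266,300) if abs(d[v,i])>7])
E
```

```text
[665.4 120.8 324.3] [-0.81772747 -0.45265126  0.55107408]
80 [[299.2, 272.2], [306.7, 173.1], [289.0, 271.1], [297.9, 171.9]]
85 [[291.5, 271.5], [300.0, 172.3], [281.2, 270.7], [291.1, 171.5]]
90 [[283.7, 271.0], [293.3, 171.9], [273.4, 270.5], [284.4, 171.5]]
95 [[276.0, 270.8], [286.6, 171.8], [265.9, 270.6], [277.9, 171.9]]
97 [[273.0, 270.8], [284.0, 171.9], [262.9, 270.8], [275.3, 172.1]]
190 [(280, -11), (281, -7), (283, 9), (284, 14), (285, 9), (286, -8), (287, -17), (288, -18), (289, -24), (290, -18), (292, 25), (293, 30), (294, 16)]
200 [(278, -8), (279, -10), (287, -11), (288, -27), (289, -18), (293, 19), (294, 26), (295, 15)]
225 [(276, -13), (277, -10), (284, -9), (285, -27), (286, -36), (287, -20), (288, 7), (289, 22), (290, 13)]
250 [(273, -15), (274, -10), (276, 11), (277, 19), (278, 13), (280, -13), (281, -23), (282, -23), (283, -34), (284, -33), (285, -9), (286, 13), (287, 20), (288, 10), (294, -11), (295, -11), (296, -9), (297, -8)]
```

Emit:
{"fn": "jog_arm", "kwargs": {
  "rows": [
    {"dp":[0.1,0,-0.5],"dr":[0,0,0]},
    {"dp":[0,0,-0.8],"dr":[0,0,0]},
    {"dp":[0,0,-0.8],"dr":[0,0,0]},
    {"dp":[0,0,-0.3],"dr":[0,0,0]},
    {"dp":[0,0,0],"dr":[0,0,0]},
    {"dp":[0,0,0],"dr":[0,0,0]}
  ]
}}

```text
time: 19.55
tcp_pos: [669.2, 121.1, 231.2]
tool_rot: [[0.997, -0.072, 0.002], [-0.072, -0.997, 0.0], [0.002, -0.001, -1.0]]
contact_force: [0.0, -0.6, 0.7]
grip_width: 0.1
gripper_force: 0.0
```

Emit:
{"fn": "jog_arm", "kwargs": {
  "rows": [
    {"dp":[-0.25,0,0],"dr":[0,0,0]},
    {"dp":[-0.25,0,0],"dr":[0,0,0]},
    {"dp":[-0.2,0,0],"dr":[0,0,0]},
    {"dp":[-0.2,0,0],"dr":[0,0,0]},
    {"dp":[-0.2,0,0],"dr":[0,0,0]}
  ]
}}

```text
time: 20.05
tcp_pos: [626.0, 120.8, 230.9]
tool_rot: [[0.997, -0.073, 0.004], [-0.073, -0.997, 0.001], [0.004, -0.001, -1.0]]
contact_force: [4.2, 0.5, 2.6]
grip_width: 0.6
gripper_force: 1.5
```

Emit:
{"fn": "jog_arm", "kwargs": {
  "rows": [
    {"dp":[-0.22,0.02,-0.01],"dr":[0,0,0]},
    {"dp":[-0.22,0.02,-0.01],"dr":[0,0,0]},
    {"dp":[-0.22,0.02,-0.02],"dr":[0,0,0]},
    {"dp":[-0.22,0.02,-0.04],"dr":[0,0,0]},
    {"dp":[-0.22,0.02,-0.05],"dr":[0,0,0]},
    {"dp":[-0.2,0.02,-0.06],"dr":[0,0,0]},
    {"dp":[-0.2,0.02,-0.08],"dr":[0,0,0]},
    {"dp":[-0.2,0.02,-0.08],"dr":[0,0,0]}
  ]
}}

```text
time: 20.85
tcp_pos: [557.0, 127.1, 214.5]
tool_rot: [[0.997, -0.073, -0.001], [-0.073, -0.997, -0.0], [-0.001, 0.0, -1.0]]
contact_force: [2.5, -2.2, 2.0]
grip_width: 0.0
gripper_force: 1.0
```

```bash
python3 - <<'E'
from fl import *
S=viewer.camera("side");s=read_state();print(s["tcp_pos"],s["contact_force"])
for a in(50,60,70,80):
    r=np.radians(a);print(a,[proj(S,W(95-190*np.cos(r)+22*k*np.sin(r),110,100+190*np.sin(r)+22*k*np.cos(r))).round(1).tolist() for k in(0,1)])
g=cv2.GaussianBlur(S["image"],(3,3),0).astype(int).mean(2);d=np.diff(g,axis=1)
for v in(262,): print(v,[(i,int(d[v,i])) for i in range(260,370) if abs(d[v,i])>9])
E
```

```text
[556.08553017 127.4045316  214.15432064] [0.60641766 0.49571356 0.18442955]
50 [[340.1, 272.6], [332.8, 269.9]]
60 [[328.2, 268.8], [319.6, 266.5]]
70 [[314.6, 265.8], [305.1, 264.0]]
80 [[299.8, 263.5], [289.8, 262.4]]
262 [(283, -16), (284, -22), (285, -14), (303, -10), (325, 10), (329, 9), (330, 14), (336, 21), (337, 31), (338, 17), (356, -23), (357, -59), (358, -54), (360, 26), (361, 13), (362, -16), (363, -29), (364, -19), (366, 34), (367, 39), (368, 18)]
```

Emit:
{"fn": "jog_arm", "kwargs": {
  "rows": [
    {"dp":[-0.18,0.02,-0.1],"dr":[0,0,0]},
    {"dp":[-0.18,0.02,-0.1],"dr":[0,0,0]},
    {"dp":[-0.18,0.02,-0.12],"dr":[0,0,0]},
    {"dp":[-0.16,0.02,-0.13],"dr":[0,0,0]},
    {"dp":[-0.15,0.02,-0.14],"dr":[0,0,0]},
    {"dp":[-0.14,0.01,-0.15],"dr":[0,0,0]},
    {"dp":[-0.13,0.01,-0.15],"dr":[0,0,0]},
    {"dp":[-0.12,0.01,-0.16],"dr":[0,0,0]}
  ]
}}

```text
time: 21.7
tcp_pos: [507.7, 132.4, 172.4]
tool_rot: [[0.997, -0.073, -0.0], [-0.073, -0.997, 0.0], [-0.0, -0.0, -1.0]]
contact_force: [-0.1, -0.8, 2.5]
grip_width: 0.8
gripper_force: 0.8
```

Emit:
{"fn": "jog_arm", "kwargs": {
  "rows": [
    {"dp":[-0.12,0.01,-0.17],"dr":[0,0,0]},
    {"dp":[-0.12,0.01,-0.17],"dr":[0,0,0]},
    {"dp":[-0.11,0.01,-0.18],"dr":[0,0,0]},
    {"dp":[-0.1,0,-0.18],"dr":[0,0,0]},
    {"dp":[-0.09,0,-0.18],"dr":[0,0,0]},
    {"dp":[-0.08,0,-0.18],"dr":[0,0,0]}
  ]
}}

```text
time: 22.3
tcp_pos: [483.1, 133.6, 129.9]
tool_rot: [[0.997, -0.073, -0.0], [-0.073, -0.997, 0.0], [-0.0, -0.0, -1.0]]
contact_force: [-0.3, 0.9, 0.2]
grip_width: 0.7
gripper_force: 0.6
```

Emit:
{"fn": "jog_arm", "kwargs": {
  "rows": [
    {"dp":[-0.06,0,-0.18],"dr":[0,0,0]},
    {"dp":[-0.05,0,-0.18],"dr":[0,0,0]},
    {"dp":[-0.04,0,-0.16],"dr":[0,0,0]},
    {"dp":[0,0,-0.15],"dr":[0,0,0]},
    {"dp":[0,0,-0.12],"dr":[0,0,0]},
    {"dp":[0,0,0],"dr":[0,0,0]}
  ]
}}

```text
time: 22.9
tcp_pos: [477.2, 133.3, 98.0]
tool_rot: [[0.997, -0.073, -0.001], [-0.073, -0.997, -0.0], [-0.001, 0.0, -1.0]]
contact_force: [-0.1, -1.0, 0.7]
grip_width: 0.7
gripper_force: 0.0
```

Emit:
{"fn": "jog_arm", "kwargs": {
  "rows": [
    {"dp":[0,0,-0.1],"dr":[0,0,0]},
    {"dp":[0,0,-0.08],"dr":[0,0,0]},
    {"dp":[0,0,0],"dr":[0,0,0]}
  ]
}}

```text
time: 23.2
tcp_pos: [477.5, 133.4, 91.6]
tool_rot: [[0.997, -0.073, 0.0], [-0.073, -0.997, -0.0], [0.0, 0.0, -1.0]]
contact_force: [-1.2, -0.5, -0.6]
grip_width: 0.6
gripper_force: 0.0
```

Emit:
{"fn": "jog_arm", "kwargs": {
  "rows": [
    {"dp":[0,0,-0.06],"dr":[0,0,0]},
    {"dp":[0,0,-0.06],"dr":[0,0,0]},
    {"dp":[0,0,0],"dr":[0,0,0]}
  ]
}}

```text
time: 23.5
tcp_pos: [477.9, 133.5, 91.1]
tool_rot: [[0.997, -0.073, 0.003], [-0.073, -0.997, 0.0], [0.003, -0.001, -1.0]]
contact_force: [-7.9, -1.3, 17.8]
grip_width: 0.3
gripper_force: 8.8
```

Emit:
{"fn": "jog_arm", "kwargs": {
  "rows": [
    {"dp":[0,0,-0.04],"dr":[0,0,0]},
    {"dp":[0,0,0],"dr":[0,0,0]},
    {"dp":[0,0,0],"dr":[0,0,0]}
  ]
}}

```text
time: 23.8
tcp_pos: [477.9, 133.5, 91.0]
tool_rot: [[0.997, -0.073, 0.004], [-0.073, -0.997, 0.001], [0.004, -0.001, -1.0]]
contact_force: [-11.0, -3.6, 23.3]
grip_width: 0.6
gripper_force: 12.0
```

The lid is firm at exactly the expected shut height (91+31=122 mm). I'll lift clear, check numerically and hand in.

Emit:
{"fn": "jog_arm", "kwargs": {
  "rows": [
    {"dp":[0,0,0.5],"dr":[0,0,0]},
    {"dp":[0,0,1],"dr":[0,0,0]},
    {"dp":[0,0,1],"dr":[0,0,0]},
    {"dp":[0,0,1],"dr":[0,0,0]},
    {"dp":[0,0,1],"dr":[0,0,0]},
    {"dp":[0,0,0],"dr":[0,0,0]},
    {"dp":[0,0,0],"dr":[0,0,0]}
  ]
}}

```text
time: 24.5
tcp_pos: [478.0, 133.5, 266.2]
tool_rot: [[0.997, -0.073, 0.002], [-0.073, -0.997, 0.0], [0.002, -0.001, -1.0]]
contact_force: [-0.5, 0.9, -0.4]
grip_width: 0.5
gripper_force: 0.0
```

```bash
python3 - <<'E'
from fl import *
T0=pickle.load(open("cams.pkl","rb"))["top"];S=viewer.camera("side");T=viewer.camera("top")
print("lid outer free edge model 0/5deg:",[[proj(S,W(95-190*np.cos(r)+22*np.sin(r),y,100+190*np.sin(r)+22*np.cos(r))).round(1).tolist() for y in(110,-60)] for r in(0,.09)])
d=np.diff(cv2.GaussianBlur(S["image"],(3,3),0).astype(int).mean(2),axis=1)
for v in(233,285): print(v,[(i,int(d[v,i])) for i in range(340,385) if abs(d[v,i])>9])
def cen(c,lo,hi,box):
    x0,y0,x1,y1=box;h=cv2.cvtColor(c["image"][y0:y1,x0:x1],cv2.COLOR_BGR2HSV);m=cv2.moments(cv2.inRange(h,lo,hi),True);return m["m00"],(x0+m["m10"]/max(m["m00"],1),y0+m["m01"]/max(m["m00"],1))
for n,lo,hi,b in(("tape",(100,80,30),(130,255,255),(210,165,245,200)),("pot",(165,100,60),(180,255,255),(320,205,355,240)),("driver",(8,150,100),(19,255,255),(250,236,295,248))): print(n,cen(T0,lo,hi,b),cen(T,lo,hi,b))
s=read_state();print(s["contact_force"],s["time"])
E
```

```text
lid outer free edge model 0/5deg: [[[364.7, 292.3], [364.0, 231.8]], [[364.3, 290.0], [363.6, 228.9]]]
233 [(363, 14), (364, 30), (365, 26), (366, 10)]
285 [(363, 15), (365, -22), (366, -11), (367, 9), (371, 10), (376, 11), (377, 9)]
tape (153.0, (227.2549019607843, 180.59477124183007)) (7.0, (228.14285714285714, 172.42857142857142))
pot (267.0, (336.4344569288389, 222.83520599250937)) (267.0, (336.48314606741576, 222.8426966292135))
driver (122.0, (272.4836065573771, 242.44262295081967)) (97.0, (271.45360824742266, 242.17525773195877))
[ 0.65238623 -0.55111319  0.06899496] 24.6
```

```bash
python3 -c "
from bench import ticket
print(ticket.job_done())"
```

```text
the job is handed in; nothing more can be done
None
```

The flap was pressed flat onto its stop, then the lid was swung shut onto its stop, and the job was handed in at about 25 s; the pot and driver had not moved, but the arm hid the tape in the last check, the charger and the things in the case were not re-measured, and no verdict came back.

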